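Loosen the blade nut of a herb mill whose thread hand is unknown

TASK

Two open herb mills stand on the pharmacy bench; the one with the two-armed cutting blade (not the one with the round ribbed disc) is due for a blade change, and nobody remembers which way the thread of its winged clamp nut runs. Grip that nut by its wings and try it anticlockwise (seen from above) first: if it comes up hard tight within about 15 degrees, the thread is left-handed, so turn it clockwise, until it stands at least 60 degrees loose from the point where it came up tight, then let go of it. Leave the nut of the disc mill as it is.

Things in the scene. Friction and masses are not known exactly. Their poses are not given: they have to be found in the camera images.
- blade_nut_grip (a point): Grip point of the blade mill's steel nut: on its vertical axis, 133 mm above the bench, mid-height of its upright flat bar (two wings) 70 long, 14 thick, 34 mm tall; round hub 34 mm across below. x along the wings, y across their thickness, z up; turns with the nut, which never rises. Mill fixed: white base, steel pan 168 mm across, rim 92 mm high; flat two-armed blade in it, top 97 mm high.
- blade_nut (a joint): Turn of the blade mill's nut from its tight stop, in rad: 0 is hard tight (it goes no further), it grows as the nut loosens, up to 2.4. It starts with some play, at 0.14 to 0.26. It turns stiffly (about 0.06 N m) and stays where it is left. Which way of turning loosens it is to be found by trying.
- disc_nut_grip (a point): The same point of the other mill's nut: an identical nut on an identical mill, but the rotor under it is a full round ribbed disc 140 mm across, top 97 mm high. Not to be turned. The nuts are at least 300 mm apart, one mill on the left and one on the right, either way round.
- disc_nut (a joint): Turn of the disc mill's nut from its tight stop, in rad: it starts at 0, fully tight, and must be left there.

How it is judged:
By the outcome, as a careful person would: the job done as asked, in the order asked, and still so for the second after the job is handed in, with the robot touching nothing.
It also fails if it takes over 38 s, if anything falls off the work surface, if the arm or the gripper's body presses on something with over 40 N, if the wrist force passes 120 N, or if a joint passes its speed limit or range.

ROBOT

A 6-joint arm with a two-finger parallel gripper is mounted at the origin on the work surface. World frame = base frame: x ahead of the robot, y to its left, z up, the work surface at z = 0. Lengths are in mm, angles in rad, forces in N, time in s.
With the tool pointing down it reaches from about 350 to 875 mm from the base axis. Payload 4.2 kg.
Tool frame: the origin (TCP) lies midway between the tips of the shut fingers; the grasp point (between the pads) lies 19 mm behind it; z points along the fingers, y is the line along which they close (so a half turn about z gives the same grasp; the last joint's range is limited). The gripper opens to 85 mm and grips with 20 to 120 N. Pads are 22 mm wide; open, the fingers measure 114 mm over their backs; the gripper's body (76 mm by 85 mm) begins 54 mm behind the grasp point. The pads swing forward as they close: fully open they stand 13 mm farther back than shut.
Start: joints at [-0.969, 0.385, 0.008, 0, -1.194, -0.259], TCP at [210.093, -588.609, 231.312] pointing down, gripper open.
Joint ranges: [-3.14, 3.14], [-1.21, 2.06], [-1.07, 1.41], [-3.16, 2.05], [-2.99, -0.16], [-3.1, 3.1]. Speed limits (rad/s): [2.79, 2.79, 3.14, 3.14, 3.14, 3.14].

INTERFACE

Orientations are given as a unit quaternion [x, y, z, w].
In Python, from bench import arm gives the robot as it stands. The module is installed in compiled form; this text tells all that it offers.
- The arm moves only by the shell command python3 -m handwheel 'ROWS' [OPENING]. ROWS is JSON, a list of rows, each an object of numbers: "x", "y", "z": the shift along the world's x, y, z each as a share of 20 cm, from -1 to 1; "ax", "ay", "az": the turn, a rotation vector about the world's x, y, z each as a share of 90 degrees, from -1 to 1. In form: [{"x": .., "y": .., "z": .., "ax": .., "ay": .., "az": ..}, ...]. A call has exactly 8 rows; each row shifts and turns the commanded pose from where the row before left it; what a row does not reach is not made up. A row lasts 1/10 s, in which the tool goes at most 50 mm and 8.59 degrees, less where a joint would pass 70% of its speed; a pose out of reach is approached as far as the arm can. A call with a number of a shift or a turn outside -1 to 1 is refused whole. A call with a gripper value outside its range is refused whole. OPENING is the opening, from -1 (shut) to 1 (fully open), set as the call begins (- or left out, the last holds). The fingers move at their own pace and stop on an object; the grip force is fixed at half the most. Time passes only in rows, so rows that do not move let the fingers close, or fill a call up. It gives the time, the measured TCP pose, the force, the opening and the grip force at its end, in the units of the state.
- arm.read_state(): the state, without advancing time (a new reading comes with each control period).
- arm.get_image(name): name is "side" or "top" or "wrist"; returns the picture (480x640x3 uint8, red, green, blue); there is no depth.
- arm.camera_params(name): a dict with "K" (3x3 intrinsics, pixels), "position" and "orientation" of the camera in the world. Camera axes: x right, y down, z forward; pixel columns grow to the right and rows downward; lengths in mm; the calibration is good to about 2 mm. A picture is of the moment at which its call begins: read the wrist's pose just before it. camera_params takes no time and is no camera call; for the wrist camera it gives the pose at the moment of the call.
- arm.job_done(): hands the job in; it is judged then, once.
The state is a dict: "clock": time; "joints": joint angles; "joint_vel": joint speeds; "joint_efforts": joint torques, N m; "position": TCP position; "ee_rot": TCP orientation; "contact_force": force on the tool from outside, world axes, zero at the start; "wrist_torque": the same for the moment, N m; "gripper_width": finger opening in mm; "grasp_force": force on a finger pad.
Only numpy, scipy, OpenCV 4.12 (cv2) and the standard library are available. Lean on these libraries where they do the work, as an engineer would, in place of code of your own. Each camera call takes 0.05 s, during which the arm holds its last target. There are 200 camera calls.

## Working session

There is one attempt and no reset: what is moved stays moved. The work goes in short steps, Python scripts to look and compute and a shell command to move; the robot and the scene stay as the last step left them, time stands still between calls to the robot, and variables do not carry over. Pictures are saved under pics/ and viewed, at most 10 in all, crops included, and the job is handed in when it is done.

```bash
mkdir -p pics; python3 - <<'E'
from bench import arm
import cv2,numpy as np
s=arm.read_state();print(s['clock'],s['position'],s['ee_rot'],s['gripper_width'])
for n in("top","side"):
    cv2.imwrite(f"pics/{n}0.png",arm.get_image(n)[...,::-1]);p=arm.camera_params(n);print(n,p)
E
```

```text
0.0 [ 209.88834431 -588.07369842  230.22373057] [-1.70459470e-01  9.85364087e-01  1.06667725e-03 -2.17198821e-04] 85.25214570294015
top {'K': array([[532.50904026,   0.        , 311.5147509 ],
       [  0.        , 532.50904026, 231.27344934],
       [  0.        ,   0.        ,   1.        ]]), 'position': array([ 389.75135247,   12.60389213, 1039.08149028]), 'orientation': array([ 0.71268196, -0.69518541,  0.07593572, -0.05509489])}
side {'K': array([[547.9997411 ,   0.        , 325.44595459],
       [  0.        , 547.9997411 , 237.52212674],
       [  0.        ,   0.        ,   1.        ]]), 'position': array([225.29418469, 486.95971388, 844.10072967]), 'orientation': array([-0.26082823,  0.90009122, -0.33627228,  0.09340975])}
```

View pics/top0.png

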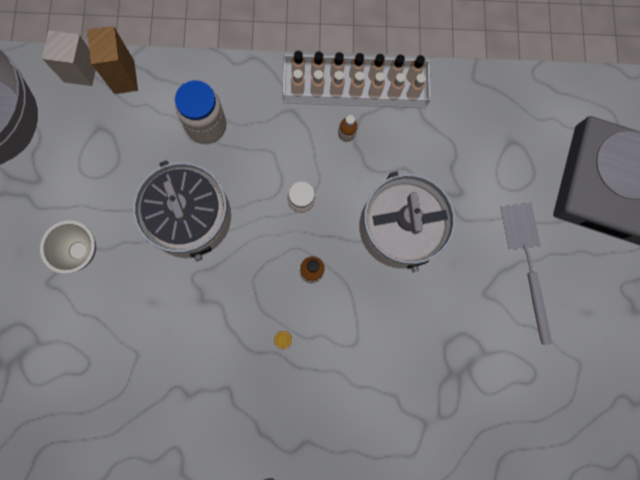

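The blade mill is on the right, with its nut near pixel (416,212) and its wings roughly along the image's vertical. The disc mill is on the left, with its nut near (175,198).

```bash
cat > h.py <<'E'
import numpy as np
from scipy.spatial.transform import Rotation as R
def ray(p,u,v,z):
    d=R.from_quat(p['orientation']).apply(np.linalg.inv(p['K'])@[u,v,1.]);c=np.array(p['position'])
    return c+d*(z-c[2])/d[2]
def proj(p,X):
    q=p['K']@R.from_quat(p['orientation']).inv().apply(np.array(X)-p['position']);return q[:2]/q[2]
E
python3 - <<'E'
import cv2
from bench import arm
from h import *
p=arm.camera_params("top")
for uv,z in[((416,212),150),((412,192),150),((420,230),150),((408,219),92)]:print(uv,ray(p,*uv,z).round(1))
i=cv2.imread("pics/top0.png")[165:275,350:470]
a=cv2.resize(i,None,fx=5,fy=5,interpolation=cv2.INTER_CUBIC)
cv2.imwrite("pics/c1.png",a)
E
```

```text
(416, 212) [ 595.8 -191.1  150. ]
(412, 192) [ 631.2 -184.6  150. ]
(420, 230) [ 564.4 -197.5  150. ]
(408, 219) [ 595.7 -189.5   92. ]
```

View pics/c1.png

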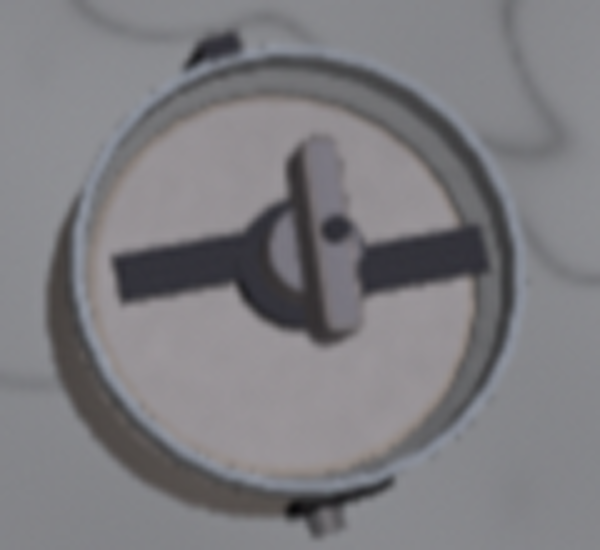

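```bash
python3 -m handwheel '[{"x":0.13,"y":0.13,"az":-0.01},{"x":0.13,"y":0.13,"az":-0.01},{"x":0.13,"y":0.13,"az":-0.01},{"x":0.13,"y":0.13,"az":-0.01},{"x":0.13,"y":0.13,"az":-0.01},{"x":0.13,"y":0.13,"az":-0.01},{"x":0.13,"y":0.13,"az":-0.01},{"x":0.13,"y":0.13,"az":-0.01}]' 1
python3 -m handwheel '[{"x":0.12,"y":0.12,"az":-0.01},{"x":0.12,"y":0.12,"az":-0.01},{"x":0.12,"y":0.12,"az":-0.01},{"x":0.12,"y":0.12,"az":-0.01},{"x":0.11,"y":0.12,"az":-0.01},{"x":0.11,"y":0.12,"az":-0.01},{"x":0.11,"y":0.12,"az":-0.01},{"x":0.05,"y":0.1}]'
python3 - <<'E'
from bench import arm
import cv2
from h import *
s=arm.read_state();p=arm.camera_params("wrist")
cv2.imwrite("pics/w1.png",arm.get_image("wrist")[...,::-1])
print(s['clock'],s['position'],s['ee_rot'],s['joints']);print(p)
np.save("w1.npy",p,allow_pickle=True)
print(proj(p,[596,-191,150]))
E
```

```text
0.1 [ 209.89321687 -588.13749     230.30662647] [-1.70472319e-01  9.85361947e-01  9.85366852e-04 -2.25986281e-04] [-9.69433954e-01  3.85508689e-01  6.74762029e-03 -4.41810454e-04
 -1.19401501e+00 -2.58581265e-01]
{'K': array([[345.04775576,   0.        , 309.99786985],
       [  0.        , 345.04775576, 236.33673401],
       [  0.        ,   0.        ,   1.        ]]), 'position': array([ 146.88608766, -610.9499203 ,  374.18238996]), 'orientation': array([0.57137636, 0.80978777, 0.10922461, 0.07643823])}
[541.09600775 693.84379753]invalid input at $[0]: expected keys x, y, z, ax, ay, az
invalid input at $[0]: expected keys x, y, z, ax, ay, az
```

View pics/w1.png

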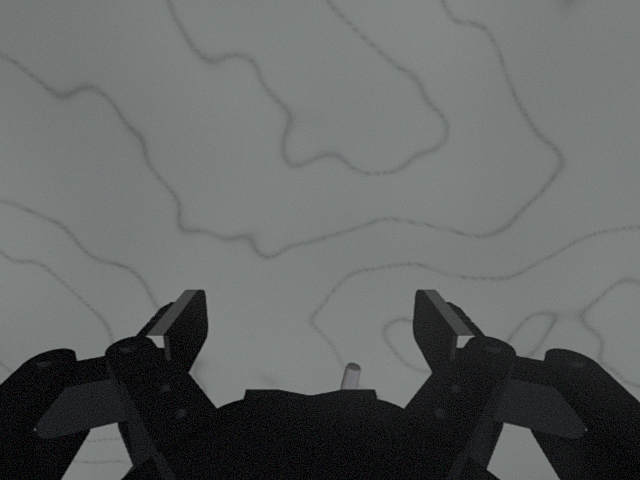

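The rows were refused because every key is required, so the arm hasn't moved. The picture shows only bare bench and the open fingers, at about (190,310) and (430,310).

```bash
python3 -m handwheel '[{"x":0.13,"y":0.13,"z":0,"ax":0,"ay":0,"az":-0.01},{"x":0.13,"y":0.13,"z":0,"ax":0,"ay":0,"az":-0.01},{"x":0.13,"y":0.13,"z":0,"ax":0,"ay":0,"az":-0.01},{"x":0.13,"y":0.13,"z":0,"ax":0,"ay":0,"az":-0.01},{"x":0.13,"y":0.13,"z":0,"ax":0,"ay":0,"az":-0.01},{"x":0.13,"y":0.13,"z":0,"ax":0,"ay":0,"az":-0.01},{"x":0.13,"y":0.13,"z":0,"ax":0,"ay":0,"az":-0.01},{"x":0.13,"y":0.13,"z":0,"ax":0,"ay":0,"az":-0.01}]' 1
python3 -m handwheel '[{"x":0.12,"y":0.12,"z":0,"ax":0,"ay":0,"az":-0.01},{"x":0.12,"y":0.12,"z":0,"ax":0,"ay":0,"az":-0.01},{"x":0.12,"y":0.12,"z":0,"ax":0,"ay":0,"az":-0.01},{"x":0.12,"y":0.12,"z":0,"ax":0,"ay":0,"az":-0.01},{"x":0.11,"y":0.12,"z":0,"ax":0,"ay":0,"az":-0.01},{"x":0.11,"y":0.12,"z":0,"ax":0,"ay":0,"az":-0.01},{"x":0.11,"y":0.12,"z":0,"ax":0,"ay":0,"az":-0.01},{"x":0.05,"y":0.1,"z":0,"ax":0,"ay":0,"az":0}]'
python3 - <<'E'
from bench import arm
import cv2
from h import *
s=arm.read_state();p=arm.camera_params("wrist")
cv2.imwrite("pics/w2.png",arm.get_image("wrist")[...,::-1])
print(s['clock'],s['position'],s['ee_rot'],s['joints']);print(p)
np.save("w2.npy",p,allow_pickle=True)
print(proj(p,[596,-191,150]))
E
```

```text
clock: 0.95
position: [418.9, -379.3, 231.1]
ee_rot: [-0.108, 0.994, 0.0, -0.0]
contact_force: [0.4, -0.8, -0.6]
gripper_width: 85.7
grasp_force: 0.0
clock: 1.75
position: [591.4, -191.1, 230.5]
ee_rot: [-0.054, 0.999, 0.0, -0.0]
contact_force: [0.3, -0.9, -0.1]
gripper_width: 85.4
grasp_force: 0.0
1.75 [ 591.40278717 -191.08804317  230.49711902] [-5.38902043e-02  9.98546800e-01  1.13280791e-04 -3.49563387e-04] [-5.25588122e-02  3.79697580e-01 -1.81057758e-03 -1.62628260e-04
 -1.19000742e+00 -1.41034437e+00]
{'K': array([[345.04775576,   0.        , 309.99786985],
       [  0.        , 345.04775576, 236.33673401],
       [  0.        ,   0.        ,   1.        ]]), 'position': array([ 524.8649905 , -198.34141256,  374.39404516]), 'orientation': array([0.66220547, 0.73739286, 0.09877318, 0.08932834])}
[309.8431713  250.61986671]
```

View pics/w2.png

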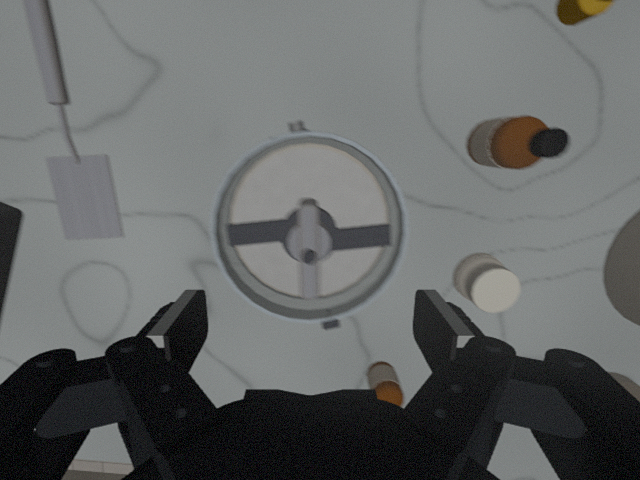

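The wrist view shows the nut's wings running from (309,203) to (311,297) with the centre at about (310,250). The projection from the top view is (310,251), so they agree.

```bash
python3 - <<'E'
import numpy as np,cv2
from h import *
p=np.load("w2.npy",allow_pickle=True).item()
a=ray(p,309,200,150);b=ray(p,311,297,150);print(a,b,np.degrees(np.arctan2(b[1]-a[1],b[0]-a[0])))
t=np.array([591.4,-191.1,230.5])
i=cv2.imread("pics/w2.png")[180:320,240:380]
cv2.imwrite("pics/c2.png",cv2.resize(i,None,fx=4,fy=4,interpolation=cv2.INTER_CUBIC))
E
```

```text
[ 561.47039367 -195.26793875  150.        ] [ 630.16531901 -186.50285559  150.        ] 7.27132678922063
```

View pics/c2.png

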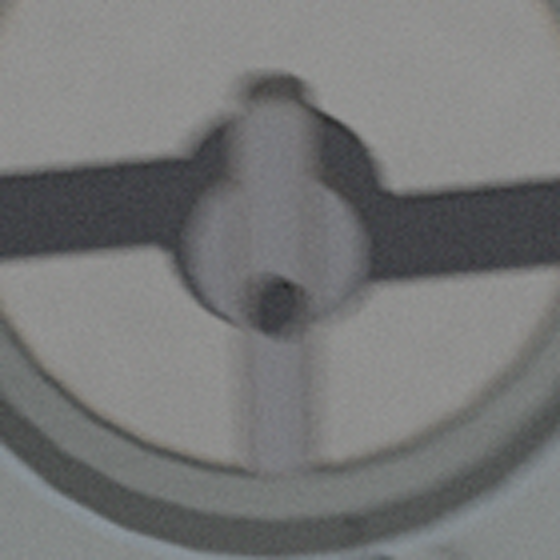

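```bash
python3 -m handwheel '[{"x":0.023,"y":0,"z":-0.08,"ax":0,"ay":0,"az":0.005},{"x":0,"y":0,"z":-0.08,"ax":0,"ay":0,"az":0},{"x":0,"y":0,"z":-0.08,"ax":0,"ay":0,"az":0},{"x":0,"y":0,"z":-0.08,"ax":0,"ay":0,"az":0},{"x":0,"y":0,"z":-0.08,"ax":0,"ay":0,"az":0},{"x":0,"y":0,"z":-0.08,"ax":0,"ay":0,"az":0},{"x":0,"y":0,"z":-0.07,"ax":0,"ay":0,"az":0},{"x":0,"y":0,"z":0,"ax":0,"ay":0,"az":0}]'
python3 -m handwheel '[{"x":0,"y":0,"z":0,"ax":0,"ay":0,"az":0},{"x":0,"y":0,"z":0,"ax":0,"ay":0,"az":0},{"x":0,"y":0,"z":0,"ax":0,"ay":0,"az":0},{"x":0,"y":0,"z":0,"ax":0,"ay":0,"az":0},{"x":0,"y":0,"z":0,"ax":0,"ay":0,"az":0},{"x":0,"y":0,"z":0,"ax":0,"ay":0,"az":0},{"x":0,"y":0,"z":0,"ax":0,"ay":0,"az":0},{"x":0,"y":0,"z":0,"ax":0,"ay":0,"az":0}]' -1
python3 -c "
from bench import arm
s=arm.read_state()
for k in s:print(k,s[k])"
```

```text
clock: 2.6
position: [593.0, -192.4, 118.7]
ee_rot: [-0.057, 0.998, 0.001, -0.003]
contact_force: [-0.2, 0.7, 0.1]
gripper_width: 84.9
grasp_force: 0.0
clock: 3.4
position: [594.9, -193.4, 122.1]
ee_rot: [-0.057, 0.998, -0.001, 0.0]
contact_force: [-0.8, -5.0, 3.7]
gripper_width: 13.0
grasp_force: 60.7
clock 3.4
joints [-5.55272740e-02  4.77117857e-01 -1.36207394e-01  1.33115244e-03
 -9.56444798e-01 -1.40105449e+00]
joint_vel [ 0.00157744  0.00127024 -0.00078038  0.00110218  0.00026347 -0.00165747]
joint_efforts [ 3.14175189e+00 -3.94148719e+01  1.56459099e+01  2.23686732e+00
  1.51699414e-01  1.24323863e-02]
position [ 594.94529719 -193.44053651  122.10367622]
ee_rot [-5.74589798e-02  9.98347588e-01 -5.98298107e-04  4.48735351e-04]
contact_force [-0.80903088 -5.0036319   3.65651233]
wrist_torque [-1.29876813  0.18802845  0.00677264]
grasp_force 60.74913561344147
gripper_width 12.981965697224055
```

```bash
cat > st.sh <<'E'
python3 -c "
from bench import arm
import numpy as np
s=arm.read_state();q=s['ee_rot']
print('yaw',np.degrees(2*np.arctan2(q[1],q[0]))-90,'tq',s['wrist_torque'].round(3),'F',s['contact_force'].round(1),'j6',s['joints'][5])"
E
python3 -m handwheel '[{"x":0,"y":0,"z":0,"ax":0,"ay":0,"az":0.01},{"x":0,"y":0,"z":0,"ax":0,"ay":0,"az":0.01},{"x":0,"y":0,"z":0,"ax":0,"ay":0,"az":0.01},{"x":0,"y":0,"z":0,"ax":0,"ay":0,"az":0.01},{"x":0,"y":0,"z":0,"ax":0,"ay":0,"az":0.01},{"x":0,"y":0,"z":0,"ax":0,"ay":0,"az":0.01},{"x":0,"y":0,"z":0,"ax":0,"ay":0,"az":0},{"x":0,"y":0,"z":0,"ax":0,"ay":0,"az":0}]'; sh st.sh
python3 -m handwheel '[{"x":0,"y":0,"z":0,"ax":0,"ay":0,"az":0.01},{"x":0,"y":0,"z":0,"ax":0,"ay":0,"az":0.01},{"x":0,"y":0,"z":0,"ax":0,"ay":0,"az":0.01},{"x":0,"y":0,"z":0,"ax":0,"ay":0,"az":0},{"x":0,"y":0,"z":0,"ax":0,"ay":0,"az":0},{"x":0,"y":0,"z":0,"ax":0,"ay":0,"az":0},{"x":0,"y":0,"z":0,"ax":0,"ay":0,"az":0},{"x":0,"y":0,"z":0,"ax":0,"ay":0,"az":0}]'; sh st.sh
```

```text
clock: 4.2
position: [595.0, -193.8, 122.1]
ee_rot: [-0.105, 0.995, -0.001, 0.0]
contact_force: [-0.1, -6.8, 3.4]
gripper_width: 12.6
grasp_force: 60.7
yaw 102.01143727573935 tq [-1.676  0.184 -0.014] F [-0.1 -6.8  3.4] j6 -1.3064709482410812
clock: 5.0
position: [595.1, -194.0, 122.1]
ee_rot: [-0.128, 0.992, -0.001, 0.0]
contact_force: [-0.8, -7.4, 3.8]
gripper_width: 12.7
grasp_force: 60.7
yaw 104.71099663136201 tq [-1.875  0.221  0.049] F [-0.8 -7.4  3.8] j6 -1.2593501424753408
```

```bash

python3 -m handwheel '[{"x":0,"y":0,"z":0,"ax":0,"ay":0,"az":0.01},{"x":0,"y":0,"z":0,"ax":0,"ay":0,"az":0.01},{"x":0,"y":0,"z":0,"ax":0,"ay":0,"az":0.01},{"x":0,"y":0,"z":0,"ax":0,"ay":0,"az":0},{"x":0,"y":0,"z":0,"ax":0,"ay":0,"az":0},{"x":0,"y":0,"z":0,"ax":0,"ay":0,"az":0},{"x":0,"y":0,"z":0,"ax":0,"ay":0,"az":0},{"x":0,"y":0,"z":0,"ax":0,"ay":0,"az":0}]'; sh st.sh
```

```text
clock: 5.8
position: [595.1, -194.1, 122.1]
ee_rot: [-0.151, 0.988, -0.001, 0.0]
contact_force: [-1.3, -8.7, 3.1]
gripper_width: 12.5
grasp_force: 60.7
yaw 107.41005699636966 tq [-2.04   0.158  0.013] F [-1.3 -8.7  3.1] j6 -1.2122443198579302
```

```bash

python3 -m handwheel '[{"x":0,"y":-0.01,"z":0,"ax":0,"ay":0,"az":0.01},{"x":0,"y":0,"z":0,"ax":0,"ay":0,"az":0.01},{"x":0,"y":0,"z":0,"ax":0,"ay":0,"az":0.01},{"x":0,"y":0,"z":0,"ax":0,"ay":0,"az":0},{"x":0,"y":0,"z":0,"ax":0,"ay":0,"az":0},{"x":0,"y":0,"z":0,"ax":0,"ay":0,"az":0},{"x":0,"y":0,"z":0,"ax":0,"ay":0,"az":0},{"x":0,"y":0,"z":0,"ax":0,"ay":0,"az":0}]'; sh st.sh
```

```text
clock: 6.6
position: [595.1, -194.4, 122.1]
ee_rot: [-0.174, 0.985, 0.0, 0.001]
contact_force: [-0.5, -1.1, 5.0]
gripper_width: 12.6
grasp_force: 61.4
yaw 109.98566449299548 tq [-0.348  0.237 -0.68 ] F [-0.5 -1.1  5. ] j6 -1.1636933172159665
```

```bash

python3 -m handwheel '[{"x":0,"y":0,"z":0,"ax":0,"ay":0,"az":0.01},{"x":0,"y":0,"z":0,"ax":0,"ay":0,"az":0.005},{"x":0,"y":0,"z":0,"ax":0,"ay":0,"az":0},{"x":0,"y":0,"z":0,"ax":0,"ay":0,"az":0},{"x":0,"y":0,"z":0,"ax":0,"ay":0,"az":0},{"x":0,"y":0,"z":0,"ax":0,"ay":0,"az":0},{"x":0,"y":0,"z":0,"ax":0,"ay":0,"az":0},{"x":0,"y":0,"z":0,"ax":0,"ay":0,"az":0}]'; sh st.sh
```

```text
clock: 7.4
position: [595.1, -194.4, 122.1]
ee_rot: [-0.184, 0.983, 0.0, 0.001]
contact_force: [-0.3, -0.8, 5.4]
gripper_width: 12.8
grasp_force: 65.7
yaw 111.17677976562601 tq [-0.364  0.226 -1.228] F [-0.3 -0.8  5.4] j6 -1.1422164787124176
```

The torque rises against a stop at about 13° anticlockwise, so the thread is left-handed. Now I turn it clockwise by about 79°.

```bash

python3 -m handwheel '[{"x":0,"y":0,"z":0,"ax":0,"ay":0,"az":-0.04},{"x":0,"y":0,"z":0,"ax":0,"ay":0,"az":-0.04},{"x":0,"y":0,"z":0,"ax":0,"ay":0,"az":-0.04},{"x":0,"y":0,"z":0,"ax":0,"ay":0,"az":-0.04},{"x":0,"y":0,"z":0,"ax":0,"ay":0,"az":-0.04},{"x":0,"y":0,"z":0,"ax":0,"ay":0,"az":-0.04},{"x":0,"y":0,"z":0,"ax":0,"ay":0,"az":-0.04},{"x":0,"y":0,"z":0,"ax":0,"ay":0,"az":0}]'; sh st.sh
python3 -m handwheel '[{"x":0,"y":0,"z":0,"ax":0,"ay":0,"az":-0.04},{"x":0,"y":0,"z":0,"ax":0,"ay":0,"az":-0.04},{"x":0,"y":0,"z":0,"ax":0,"ay":0,"az":-0.04},{"x":0,"y":0,"z":0,"ax":0,"ay":0,"az":-0.04},{"x":0,"y":0,"z":0,"ax":0,"ay":0,"az":-0.04},{"x":0,"y":0,"z":0,"ax":0,"ay":0,"az":-0.04},{"x":0,"y":0,"z":0,"ax":0,"ay":0,"az":-0.04},{"x":0,"y":0,"z":0,"ax":0,"ay":0,"az":0}]'; sh st.sh
```

```text
clock: 8.2
position: [595.0, -192.9, 122.1]
ee_rot: [0.033, 0.999, 0.001, 0.0]
contact_force: [-1.3, 3.6, 6.2]
gripper_width: 12.9
grasp_force: 61.2
yaw 86.24710910351499 tq [ 1.144  0.459 -0.09 ] F [-1.3  3.6  6.2] j6 -1.5789205036493072
clock: 9.0
position: [595.4, -191.3, 122.1]
ee_rot: [0.25, 0.968, 0.002, 0.0]
contact_force: [-0.7, 8.1, 7.8]
gripper_width: 12.5
grasp_force: 61.3
yaw 61.07183049929935 tq [ 2.566  0.3   -0.008] F [-0.7  8.1  7.8] j6 -2.0186899325597683
```

```bash

python3 -m handwheel '[{"x":0,"y":0.01,"z":0,"ax":0,"ay":0,"az":-0.04},{"x":0,"y":0,"z":0,"ax":0,"ay":0,"az":-0.04},{"x":0,"y":0,"z":0,"ax":0,"ay":0,"az":-0.04},{"x":0,"y":0,"z":0,"ax":0,"ay":0,"az":-0.04},{"x":0,"y":0,"z":0,"ax":0,"ay":0,"az":-0.04},{"x":0,"y":0,"z":0,"ax":0,"ay":0,"az":-0.04},{"x":0,"y":0,"z":0,"ax":0,"ay":0,"az":-0.04},{"x":0,"y":0,"z":0,"ax":0,"ay":0,"az":-0.04}]'; sh st.sh
python3 -m handwheel '[{"x":0,"y":0,"z":0,"ax":0,"ay":0,"az":0},{"x":0,"y":0,"z":0,"ax":0,"ay":0,"az":0},{"x":0,"y":0,"z":0,"ax":0,"ay":0,"az":0},{"x":0,"y":0,"z":0,"ax":0,"ay":0,"az":0},{"x":0,"y":0,"z":0,"ax":0,"ay":0,"az":0},{"x":0,"y":0,"z":0,"ax":0,"ay":0,"az":0},{"x":0,"y":0,"z":0,"ax":0,"ay":0,"az":0},{"x":0,"y":0,"z":0,"ax":0,"ay":0,"az":0}]'; sh st.sh
```

```text
clock: 9.8
position: [596.8, -189.8, 122.1]
ee_rot: [0.483, 0.876, 0.002, 0.002]
contact_force: [2.7, 7.0, 5.0]
gripper_width: 13.0
grasp_force: 60.9
yaw 32.21750145346013 tq [ 2.099 -0.576  0.089] F [2.7 7.  5. ] j6 -2.5258488912902637
clock: 10.6
position: [596.9, -189.8, 122.1]
ee_rot: [0.482, 0.876, 0.002, 0.002]
contact_force: [2.5, 7.7, 4.7]
gripper_width: 12.7
grasp_force: 61.0
yaw 32.3387987827211 tq [ 1.983 -0.467 -0.045] F [2.5 7.7 4.7] j6 -2.523723793424312
```

The tool is now about 77° clockwise of the stop. I'll let go, rise and check.

```bash

python3 -m handwheel '[{"x":0,"y":0,"z":0,"ax":0,"ay":0,"az":0},{"x":0,"y":0,"z":0,"ax":0,"ay":0,"az":0},{"x":0,"y":0,"z":0,"ax":0,"ay":0,"az":0},{"x":0,"y":0,"z":0,"ax":0,"ay":0,"az":0},{"x":0,"y":0,"z":0,"ax":0,"ay":0,"az":0},{"x":0,"y":0,"z":0,"ax":0,"ay":0,"az":0},{"x":0,"y":0,"z":0,"ax":0,"ay":0,"az":0},{"x":0,"y":0,"z":0,"ax":0,"ay":0,"az":0}]' 1
python3 -m handwheel '[{"x":0,"y":0,"z":0.05,"ax":0,"ay":0,"az":0},{"x":0,"y":0,"z":0.08,"ax":0,"ay":0,"az":0},{"x":0,"y":0,"z":0.1,"ax":0,"ay":0,"az":0},{"x":0,"y":0,"z":0.1,"ax":0,"ay":0,"az":0},{"x":0,"y":0,"z":0.1,"ax":0,"ay":0,"az":0},{"x":0,"y":0,"z":0.1,"ax":0,"ay":0,"az":0},{"x":0,"y":0,"z":0.05,"ax":0,"ay":0,"az":0},{"x":0,"y":0,"z":0,"ax":0,"ay":0,"az":0}]'
python3 - <<'E'
from bench import arm
import cv2
from h import *
p=arm.camera_params("wrist")
cv2.imwrite("pics/w3.png",arm.get_image("wrist")[...,::-1])
np.save("w3.npy",p,allow_pickle=True);print(proj(p,[596,-191,150]))
E
```

```text
clock: 11.4
position: [594.7, -192.7, 121.3]
ee_rot: [0.483, 0.876, 0.0, -0.0]
contact_force: [0.9, -0.3, 0.2]
gripper_width: 85.0
grasp_force: 0.0
clock: 12.2
position: [595.5, -192.7, 239.6]
ee_rot: [0.483, 0.876, 0.001, 0.002]
contact_force: [0.8, 0.6, -0.2]
gripper_width: 85.5
grasp_force: 0.0
[311.88469952 238.00509175]
```

View pics/w3.png

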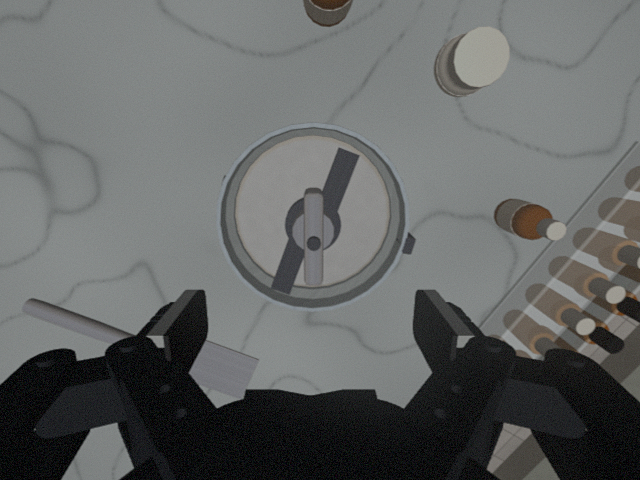

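The nut's wings run from (313,190) to (314,285), still in line with the released gripper. The nut therefore stayed about 77° loose, and the gripper is clear of it.

```bash
python3 -c "
from bench import arm
print(arm.job_done())"
```

```text
the job is handed in; nothing more can be done
None
```

The blade mill's nut came up hard tight about 13° anticlockwise, so its thread is left-handed; I turned it clockwise to about 77° loose from that stop and let go, never touched the disc mill's nut, and handed the job in at about 12 s.

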